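# Present the marked glass mixing slab label up

### The job

Two thick glass mixing slabs stand on edge in the slotted rack. Draw the one that has a notched corner straight up out of its slot and present it label up: finish still holding it in the air, at least 20 cm above the table, with its frosted face turned upward and tipped back about half way or more from upright towards flat, its long edges roughly level, and the fingers pinching only the clear half, not the frosted half. Leave the plain slab and everything else on the table as they are, and hold still when you finish.

Things in the scene. Friction and masses are not known exactly. Their poses are not given: they have to be found in the camera images.
- slab: Notched glass slab to present, 140 (x) x 10 (y) x 80 mm (z), 270 g, standing on a long edge. Half (x +8 to +70) is frosted white on the +y face and on the edges; the rest is clear. Origin: middle of the lower long edge, 8 mm above the table in the rack; z up there, +x towards the frosted end, +y out of the frosted face. Pinch the clear half, x -70 to 0, across the 10 mm, from above.
- slab_center (a point): Middle of the notched slab, 40 mm above its origin as it stands; axes as the slab's. Its top edge is 88 mm above the table in the rack.
- slab_notch (a point): Centre of the 18 x 18 mm notch, cut through the slab in the upper corner of the frosted end (slab x +52 to +70, z 62 to 80). Looking at the frosted face with the notch at the top, the notch is at the left.
- spare: Other glass slab in the rack, same size, all clear, four square corners; parallel to the first, faces 66 mm apart. Origin: middle of its lower long edge; x along it, y across, z up. Leave it alone.
- rack: Fixed black slotted rack at any heading, base 120 x 140 x 8 mm, two slots along its x at y = -38 and +38 mm, 13 mm wide, between fins at x = -42 and +42 mm (16 mm long, 8 mm thick) that reach 40 mm above the table. Either slab may be in either slot. Origin: centre of the underside, on the table; z up.
- dropper: Bystander, leave alone: small amber glass bottle with black cap, 34 mm wide, 85 mm tall, near the rack. Origin: centre of its underside.
- balm_jar: Bystander, leave alone: squat amber jar with black lid, 48 mm wide, 45 mm tall, near the rack. Origin: centre of its underside.
- gloss_cap: Bystander, leave alone: black lip-gloss cap standing with its wand up, 22 mm wide, 70 mm tall, near the rack. Origin: centre of its underside.
- tub: Bystander, leave alone: open white plastic tub, 90 mm wide, 75 mm tall, to the right of the rack. Origin: centre of its underside.
- spatula: Bystander, leave alone: spatula 200 mm long lying to the left of the rack. Origin: underside, near the middle.
- oil: Bystander, leave alone: amber bottle with black cap, 54 mm wide, 110 mm tall, near the robot on its right. Origin: centre of its underside.
Mind the look-alikes: they are no part of the job. Leave any blue, green or yellow look-alike of the slab alone.

How it is judged:
On the way:
1. the notched slab is drawn up clear of its slot, still upright and over the rack (z of slab_center in the frame of rack above 0.09 m and horizontal distance between slab_center and rack below 0.09 m and angle between slab's own z axis and vertical below 0.45 rad and contact force between the fingers and slab above 1 N).
At the end, for the whole second after the job is handed in: Notched slab held at rest by the fingers, its middle over 200 mm above the table, frosted face within 56 deg of straight up, long axis within 23 deg of level, TCP at slab x below +3 mm. Plain slab standing in its slot (moved under 12 mm), other things moved under 30 mm (height (world z) of slab_center above 0.2 m and angle between slab's own y axis and vertical below 0.98 rad and angle between slab's own x axis and vertical between 1.17 and 1.97 rad and contact force between the fingers and slab above 2 N and x of the grasp point in the frame of slab below 0.003 m and linear speed of slab below 0.03 m/s and angular speed of slab below 0.2 rad/s and distance of spare from where it was at the start of the episode below 0.012 m and angle between spare's own z axis and vertical below 0.25 rad and distance of each of dropper, balm_jar, gloss_cap, tub, spatula, oil from where it was at the start of the episode below 0.03 m); the arm keeps its last pose, push and grip.
It fails at once if the plain slab is pulled or knocked out of place (distance of spare from where it was at the start of the episode above 0.02 m).
It fails at once if a bystander is knocked aside (distance of any of dropper, balm_jar, gloss_cap, tub, spatula, oil from where it was at the start of the episode above 0.04 m).
It also fails if it takes over 34 s, if anything falls off the work surface, if the arm or the gripper's body presses on something with over 40 N, if the wrist force passes 120 N, or if a joint passes its speed limit or range.

### The arm

A 6-joint arm with a two-finger parallel gripper is mounted at the origin on the work surface. World frame = base frame: x ahead of the robot, y to its left, z up, the work surface at z = 0. Lengths are in m, angles in rad, forces in N, time in s.
With the tool pointing down it reaches from about 0.325 to 0.9 m from the base axis. Payload 6.1 kg.
Tool frame: the origin (TCP) lies between the finger pads, 19 mm behind the fingertips; this is the grasp point; z points along the fingers, y is the line along which they close (so a half turn about z gives the same grasp; the last joint's range is limited). The gripper opens to 85 mm and grips with 20 to 120 N. Pads are 22 mm wide; open, the fingers measure 114 mm over their backs; the gripper's body (76 mm by 85 mm) begins 54 mm behind the grasp point. The pads swing forward as they close: fully open they stand 13 mm farther back than shut.
Start: joints at [1.185, 0.22, 1.526, -0, 1.395, -0.126], TCP at [0.161, 0.604, 0.25] pointing down, gripper open.
Joint ranges: [-2.98, 2.98], [-0.91, 2.08], [0.09, 2.57], [-1.24, 4.39], [0.2, 2.65], [-2.68, 2.68]. Speed limits (rad/s): [2.57, 2.57, 3.01, 3.14, 3.14, 3.14].

### API

Orientations are given as a unit quaternion [x, y, z, w].
In Python, from cell import robot gives the robot as it stands. The module is installed in compiled form; this text tells all that it offers.
- The arm moves only by the tool move_arm, never from a script. Its arguments are lists of equal length, an entry for each row: "hand": the opening, from 0 (shut) to 1 (fully open); "dp": the shift along the tool's x, y, z as a fraction of full scale, a list of three; "spin": the turn about the tool's z as a fraction of full scale. In form: {"hand": [hand, ...], "dp": [[tx, ty, tz], ...], "spin": [spin, ...]}. A call has 1 to 10 rows; each row shifts and turns the commanded pose from where the row before left it, along the tool's axes as they then stand; what a row does not reach is not made up. Full scale, the value 1, is 250 mm for a shift and pi/2 rad for a turn. A row lasts 1/8 s, in which the tool goes at most 62.5 mm and 10.7 degrees, less where a joint would pass 70% of its speed; a pose out of reach is approached as far as the arm can. A call with a number of a shift or a turn outside -1 to 1 is refused whole. A call with a gripper value outside its range is refused whole. The fingers move at their own pace and stop on an object; the grip force is fixed at half the most. Time passes only in rows, so rows that do not move let the fingers close. It gives the time, the measured TCP pose, the force, the opening and the grip force at its end, in the units of the state.
- robot.sense(): the state, without advancing time (a new reading comes with each control period).
- robot.grab_frame(name): name is "side" or "top"; returns a dict with "pixels" (480x640x3 uint8, red, green, blue), "fx", "fy", "cx", "cy" (pixels), "dist_coeffs" ([k1, k2, p1, p2, k3] as OpenCV has them; the pictures are not rectified), "xyz" and "attitude" of the camera in the world. Camera axes: x right, y down, z forward; pixel columns grow to the right and rows downward; lengths in m; the calibration is good to about 2 mm. A picture is of the moment at which its call begins. There is no depth.
- robot.sign_off(): hands the job in; it is judged then, once.
Trained networks look in a picture, given as the dict that the camera call returned (one of the last four; its "shot" number tells which), for a name from the list of things; names that differ only in an ending like _2 or _b are one class to them, and where a whole thing is asked for, a point or a joint stands for the part that bears it (a point fixed in the world has none). Each returns a list of dicts, best first, with "p" (0 to 1); they miss things now and then, are a little off and sometimes report something else, mostly with a low value. They report only what shows in the picture. A call takes as long as a camera call. They do not tell look-alikes from the thing itself.
- robot.look_for(thing, picture): "centre" ([row, column] in pixels, amid what is visible of it).
- robot.landmark_of(thing, picture): "centre" ([row, column] in pixels: a listed point, or the origin of a listed thing).
The state is a dict: "time_s": time; "q": joint angles; "dq": joint speeds; "tau": joint torques, N m; "position": TCP position; "ee_rot": TCP orientation; "wrist_force": force on the tool from outside, world axes, zero at the start; "wrist_torque": the same for the moment, N m; "opening": finger opening in m; "grip_force": force on a finger pad.
Only numpy, scipy, OpenCV 4.12 (cv2) and the standard library are available. Lean on these libraries where they do the work, as an engineer would, in place of code of your own. Each camera call takes 0.05 s, during which the arm holds its last target. There are 200 camera calls.

## Working session

There is one attempt and no reset: what is moved stays moved. The work goes in short steps, Python scripts to look and compute and a tool call to move; the robot and the scene stay as the last step left them, time stands still between calls to the robot, and variables do not carry over. Pictures are saved under pics/ and viewed, at most 10 in all, crops included, and the job is handed in when it is done.

Besides the shell and the picture viewer there is one more tool, called after "Emit:" in YAML: its name, and indented under it one key for each argument. move_arm: Moves the arm, as the interface text tells. Shift numbers are shares of 250 mm and turn numbers shares of pi/2 rad, none past 1 either way. Its arguments: {"type":"object","properties":{"hand":{"type":"array","items":{"type":"number"}},"dp":{"type":"array","items":{"type":"array","items":{"type":"number"}}},"spin":{"type":"array","items":{"type":"number"}}},"required":["hand","dp","spin"]}

```bash
mkdir -p pics; cat > h.py <<'E'
import numpy as np, cv2
from scipy.spatial.transform import Rotation as R
from cell import robot
def ray(f,rc):
    K=np.array([[f['fx'],0,f['cx']],[0,f['fy'],f['cy']],[0,0,1]])
    p=cv2.undistortPoints(np.array([[[rc[1],rc[0]]]],float),K,np.array(f['dist_coeffs'],float))[0,0]
    return np.array(f['xyz']),R.from_quat(f['attitude']).apply([p[0],p[1],1])
def on_z(f,rc,z):
    o,d=ray(f,rc); return o+d*(z-o[2])/d[2]
def tri(a,b):
    (o,d),(p,e)=a,b; d=d/np.linalg.norm(d); e=e/np.linalg.norm(e)
    s=np.linalg.lstsq(np.c_[d,-e],p-o,rcond=None)[0]; x,y=o+d*s[0],p+e*s[1]
    return (x+y)/2,np.linalg.norm(x-y)
def save(f,n): cv2.imwrite('pics/'+n,f['pixels'][:,:,::-1])
E
python3 - <<'E'
from h import *
s=robot.sense(); print(s['position'],s['ee_rot'],R.from_quat(s['ee_rot']).as_matrix().round(3).tolist())
F={n:robot.grab_frame(n) for n in('side','top')}
for n in F: save(F[n],n+'0.png'); print(n,np.round(F[n]['xyz'],3),R.from_quat(F[n]['attitude']).as_matrix()[:,2].round(2))
for t in ['slab','slab_center','slab_notch','spare','rack','dropper','balm_jar','gloss_cap','tub','spatula','oil']:
    L={n:robot.landmark_of(t,F[n]) for n in F}
    print(t,{n:[(np.round(x['centre']).tolist(),round(x['p'],2)) for x in L[n][:3]] for n in L})
    if all(L.values()): p,e=tri(*[ray(F[n],L[n][0]['centre']) for n in('side','top')]); print('   ',p.round(3),round(e,4))
E
```

```text
[0.1603526  0.60349489 0.24892409] [ 1.29554239e-01  9.91571869e-01 -9.32441604e-04 -2.42771668e-04] [[-0.966, 0.257, -0.001], [0.257, 0.966, -0.002], [0.0, -0.002, -1.0]]
side [0.379 0.608 0.861] [ 0.14 -0.61 -0.78]
top [ 0.261 -0.023  1.468] [ 0.18  0.   -0.98]
slab {'side': [([321.0, 389.0], 0.97), ([377.0, 306.0], 0.88), ([213.0, 422.0], 0.74)], 'top': [([222.0, 276.0], 0.95), ([251.0, 333.0], 0.83), ([316.0, 274.0], 0.71)]}
    [0.451 0.114 0.127] 0.2274
slab_center {'side': [([373.0, 309.0], 0.97), ([311.0, 392.0], 0.93), ([200.0, 424.0], 0.86)], 'top': [([315.0, 272.0], 0.9), ([223.0, 275.0], 0.69), ([330.0, 392.0], 0.62)]}
    [ 0.427  0.119 -0.23 ] 0.128
slab_notch {'side': [([388.0, 282.0], 0.96), ([170.0, 415.0], 0.93), ([295.0, 428.0], 0.74)], 'top': [([343.0, 287.0], 0.78), ([241.0, 263.0], 0.73), ([222.0, 341.0], 0.66)]}
    [ 0.415  0.116 -0.266] 0.2805
spare {'side': [([218.0, 333.0], 0.81)], 'top': [([306.0, 332.0], 0.75), ([257.0, 361.0], 0.6)]}
    [ 0.421 -0.05   0.107] 0.1206
rack {'side': [([232.0, 324.0], 0.79)], 'top': []}
dropper {'side': [([210.0, 271.0], 0.89)], 'top': [([225.0, 462.0], 0.17)]}
    [ 0.71  -0.504 -0.425] 0.1018
balm_jar {'side': [([261.0, 387.0], 0.9)], 'top': [([306.0, 333.0], 0.8)]}
    [ 0.366 -0.059 -0.008] 0.0049
gloss_cap {'side': [([188.0, 331.0], 0.71)], 'top': [([221.0, 463.0], 0.69), ([246.0, 401.0], 0.48)]}
    [ 0.589 -0.456 -0.214] 0.0704
tub {'side': [([136.0, 322.0], 0.78)], 'top': []}
spatula {'side': [([444.0, 219.0], 0.81), ([136.0, 322.0], 0.15)], 'top': [([207.0, 358.0], 0.26)]}
    [ 1.239 -0.321 -2.609] 0.059
oil {'side': [([154.0, 406.0], 0.61)], 'top': [([305.0, 467.0], 0.74)]}
    [ 0.36  -0.404 -0.013] 0.0029
```

View pics/side0.png

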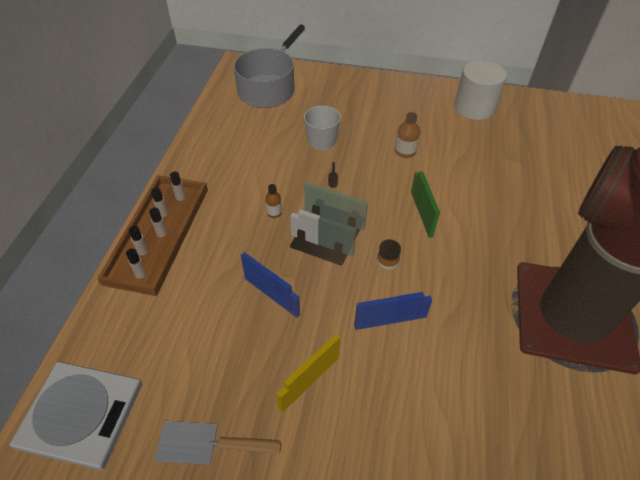

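View pics/top0.png

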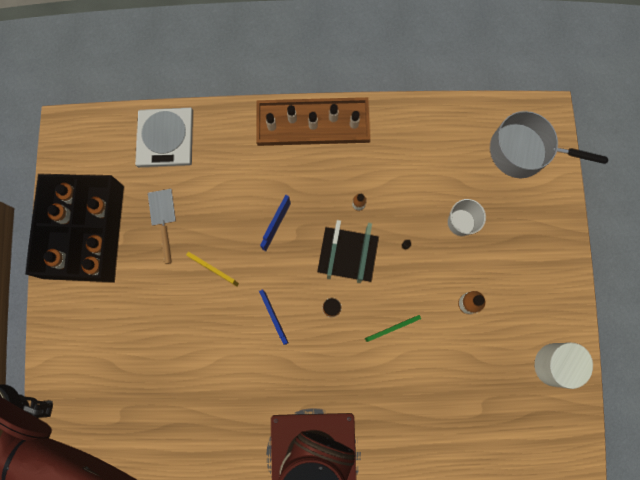

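```bash
python3 - <<'E'
import cv2,numpy as np
a=cv2.imread('pics/side0.png')[170:275,280:380]; b=cv2.imread('pics/top0.png')[205:295,305:395]
f=lambda i,s:cv2.resize(i,None,fx=s,fy=s,interpolation=cv2.INTER_CUBIC)
a,b=f(a,4),f(b,4); c=np.zeros((420,760,3),np.uint8); c[:420,:400]=a; c[:360,400:]=b
cv2.imwrite('pics/crop0.png',c)
E
```

```text
(no output)
```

View pics/crop0.png

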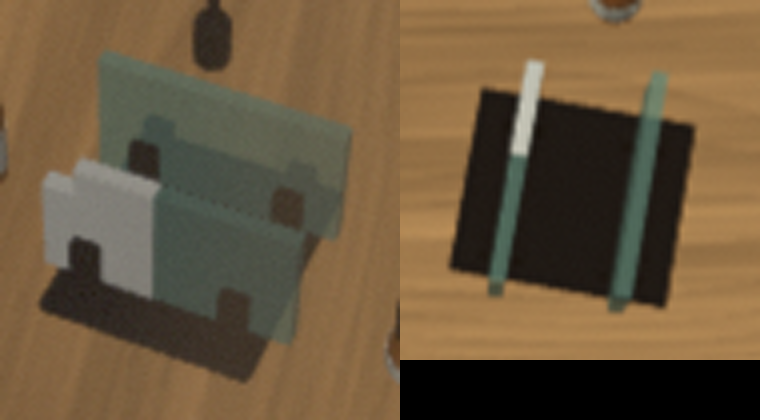

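```bash
python3 - <<'E'
from h import *
t=robot.grab_frame('top'); s=robot.grab_frame('side')
T=lambda u,v,z:on_z(t,(205+v/4,305+(u-400)/4),z).round(4)
S=lambda u,v,z:on_z(s,(170+v/4,280+u/4),z).round(4)
print('top x8',T(520,155,.088),'x52..',T(535,62,.07),'near',T(496,282,.088))
C=[T(u,v,.008) for u,v in[(481,88),(694,125),(667,306),(450,268)]]
print('rack',C,np.mean(C,0)); 
d=(C[0]-C[3]+C[1]-C[2]); print('heading',np.degrees(np.arctan2(d[1],d[0])))
print('side x8',S(157,185,.088),'near',S(303,233,.088),'x52',S(77,163,.088))
print('spare top',T(617,300,.088),T(658,75,.088), 'side',S(350,127,.088),S(102,54,.088))
E
```

```text
top x8 [ 0.5116 -0.0658  0.088 ] x52.. [ 0.5729 -0.0774  0.07  ] near [ 0.4348 -0.0491  0.088 ]
rack [array([ 0.5705, -0.0446,  0.008 ]), array([ 0.5428, -0.1804,  0.008 ]), array([ 0.4268, -0.1583,  0.008 ]), array([ 0.4545, -0.0218,  0.008 ])] [ 0.49865  -0.101275  0.008   ]
heading -10.953294747567668
side x8 [ 0.5116 -0.0662  0.088 ] near [ 0.4351 -0.0506  0.088 ] x52 [ 0.5541 -0.0721  0.088 ]
spare top [ 0.4221 -0.1211  0.088 ] [ 0.5589 -0.1512  0.088 ] side [ 0.4231 -0.1261  0.088 ] [ 0.559  -0.1505  0.088 ]
```

Emit:
move_arm:
  hand: [1, 1, 1, 1, 1, 1, 1, 1]
  dp:
    - [0, 0, -0.25]
    - [0, 0, -0.25]
    - [0, 0, -0.25]
    - [0, 0, -0.25]
    - [0, 0, -0.25]
    - [0, 0, -0.25]
    - [0, 0, -0.25]
    - [0, 0, -0.25]
  spin: [0, 0, 0, 0, 0, 0, 0, 0]

```text
time_s: 2.3
position: [0.1597, 0.6001, 0.7245]
ee_rot: [0.13, 0.992, 0.005, 0.001]
wrist_force: [0.7, 0.7, 1.7]
opening: 0.0854
grip_force: 0.0
```

```bash
python3 - <<'E'
from h import *
s=robot.sense(); print(s['time_s'],s['position'],R.from_quat(s['ee_rot']).as_matrix().round(3).tolist(),np.round(s['q'],3),s['opening'])
E
```

```text
2.3 [0.1597272  0.60006504 0.72450826] [[-0.966, 0.257, 0.003], [0.257, 0.966, 0.009], [-0.0, 0.009, -1.0]] [ 1.183e+00  5.360e-01  1.910e-01  1.000e-03  2.406e+00 -1.270e-01] 0.08543450067445241
```

Emit:
move_arm:
  hand: [1, 1, 1, 1]
  dp:
    - [0, 0, -0.25]
    - [0, 0, -0.25]
    - [0, 0, -0.25]
    - [0, 0, -0.25]
  spin: [0, 0, 0, 0]

```text
time_s: 2.8
position: [0.1258, 0.4611, 0.8295]
ee_rot: [0.13, 0.991, 0.001, -0.01]
wrist_force: [-0.1, -0.4, 0.6]
opening: 0.0851
grip_force: 0.0
```

```bash
python3 - <<'E'
from h import *
s=robot.sense(); print(s['time_s'],s['position'],R.from_quat(s['ee_rot']).as_matrix().round(3).tolist(),np.round(s['q'],3),s['opening'])
E
```

```text
2.8 [0.12578542 0.46107928 0.82945287] [[-0.966, 0.258, -0.02], [0.258, 0.966, 0.004], [0.02, -0.001, -1.0]] [ 1.126  0.41   0.089  0.042  2.647 -0.147] 0.08509807564546128
```

Emit:
move_arm:
  hand: [0.5, 0.5, 0.5, 0.5, 0.5, 0.5, 0.5, 0.5, 0.5]
  dp:
    - [-0.116, 0, 0.19]
    - [-0.116, 0, 0.19]
    - [-0.116, 0, 0.19]
    - [-0.116, 0, 0.19]
    - [-0.116, 0, 0.19]
    - [-0.116, 0, 0.19]
    - [-0.116, 0, 0.19]
    - [-0.116, 0, 0.19]
    - [0, 0, 0]
  spin: [0, 0, 0, 0, 0, 0, 0, 0, -0.043]

```text
time_s: 3.92
position: [0.3306, 0.4081, 0.4667]
ee_rot: [0.097, 0.995, -0.003, -0.014]
wrist_force: [-0.5, -0.0, -0.4]
opening: 0.043
grip_force: 0.0
```

```bash
cat >> h.py <<'E'
def go(p):
    s=robot.sense(); M=R.from_quat(s['ee_rot']).as_matrix(); d=np.array(p)-s['position']
    print('t',s['time_s'],'pos',s['position'].round(4) if hasattr(s['position'],'round') else np.round(s['position'],4),'yaw',np.degrees(np.arctan2(-M[0,1],M[1,1])).round(2),'tilt',M[:,2].round(3),'q',np.round(s['q'],2),'op',round(s['opening'],4))
    print('  dp total',(M.T@d/.25).round(3),'rows',np.linalg.norm(d)/.05)
E
python3 -c "
from h import *
go([.4841,-.0607,.25])"
```

```text
t 3.925 pos [0.3306 0.4081 0.4667] yaw -11.14 tilt [-0.028 -0.004 -1.   ] q [ 0.73 -0.05  1.42  0.02  1.8  -0.64] op 0.043
  dp total [-0.988 -1.713  0.856] rows 10.774795995401123
```

Emit:
move_arm:
  hand: [0.5, 0.5, 0.5, 0.5, 0.5, 0.5, 0.5, 0.5, 0.5, 0.5]
  dp:
    - [-0.099, -0.171, 0.086]
    - [-0.099, -0.171, 0.086]
    - [-0.099, -0.171, 0.086]
    - [-0.099, -0.171, 0.086]
    - [-0.099, -0.171, 0.086]
    - [-0.099, -0.171, 0.086]
    - [-0.099, -0.171, 0.086]
    - [-0.099, -0.171, 0.086]
    - [-0.099, -0.171, 0.086]
    - [-0.099, -0.171, 0.086]
  spin: [0, 0, 0, 0, 0, 0, 0, 0, 0, 0]

```text
time_s: 5.18
position: [0.4866, -0.058, 0.2527]
ee_rot: [0.097, 0.995, 0.0, -0.01]
wrist_force: [0.5, 0.7, -0.0]
opening: 0.0427
grip_force: 0.0
```

```bash
python3 -c "
from h import *
go([.4841,-.0607,.13])
s=robot.grab_frame('side'); save(s,'x.png')
import cv2; cv2.imwrite('pics/pre1.png',cv2.resize(s['pixels'][100:300,220:460,::-1],None,fx=3,fy=3))"
```

```text
t 5.175 pos [ 0.4866 -0.058   0.2527] yaw -11.1 tilt [-0.02   0.003 -1.   ] q [-0.28 -0.09  1.85 -0.    1.4  -1.65] op 0.0427
  dp total [-0.002 -0.012  0.491] rows 2.454634048527562
```

Emit:
move_arm:
  hand: [0.5, 0.5, 0.5, 0.5, 0.5]
  dp:
    - [0, -0.012, 0.18]
    - [0, 0, 0.18]
    - [0, 0, 0.12]
    - [0, 0, 0.01]
    - [0, 0, 0]
  spin: [0, 0, 0, 0, 0]

```text
time_s: 5.85
position: [0.484, -0.0592, 0.1316]
ee_rot: [0.097, 0.995, 0.0, -0.01]
wrist_force: [0.7, 0.3, 0.2]
opening: 0.0425
grip_force: 0.0
```

```bash
python3 -c "
from h import *
go([.4841,-.0607,.07])
s=robot.grab_frame('side'); save(s,'x.png')
import cv2; cv2.imwrite('pics/pre1.png',cv2.resize(s['pixels'][100:300,220:460,::-1],None,fx=3,fy=3))"
```

```text
t 5.85 pos [ 0.484  -0.0592  0.1316] yaw -11.08 tilt [-0.02   0.002 -1.   ] q [-0.28  0.03  1.97 -0.    1.16 -1.66] op 0.0425
  dp total [-0.007 -0.005  0.246] rows 1.2315487831207539
```

View pics/pre1.png

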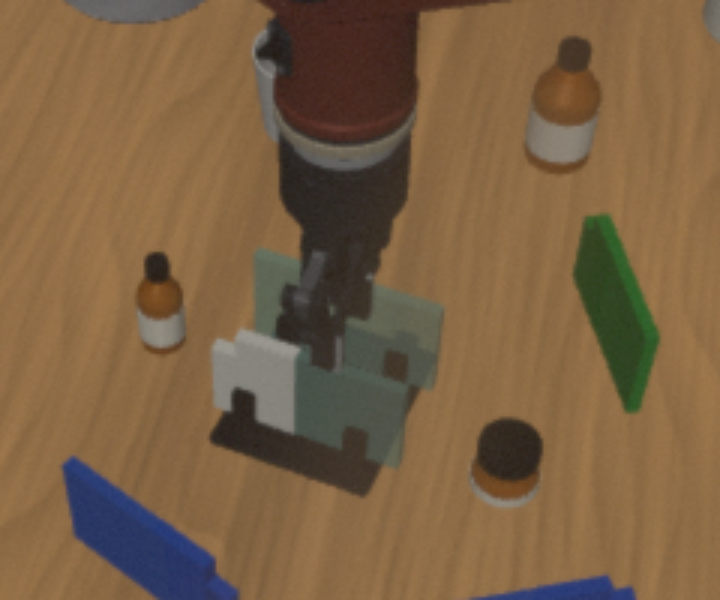

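Emit:
move_arm:
  hand: [0.5, 0.5, 0.5, 0.5]
  dp:
    - [-0.005, -0.005, 0.1]
    - [0, 0, 0.1]
    - [0, 0, 0.046]
    - [0, 0, 0]
  spin: [0, 0, 0, 0]

```text
time_s: 6.4
position: [0.4832, -0.0604, 0.0692]
ee_rot: [0.097, 0.995, 0.0, -0.011]
wrist_force: [1.0, 0.4, 0.1]
opening: 0.0428
grip_force: 0.0
```

```bash
python3 -c "
from h import *
go([.4841,-.0607,.07])
s=robot.grab_frame('side'); 
import cv2; cv2.imwrite('pics/pre2.png',cv2.resize(s['pixels'][160:280,260:400,::-1],None,fx=4,fy=4))"
```

```text
t 6.4 pos [ 0.4832 -0.0604  0.0692] yaw -11.08 tilt [-0.021  0.003 -1.   ] q [-0.28  0.12  2.01 -0.    1.03 -1.66] op 0.0428
  dp total [-0.004 -0.    -0.003] rows 0.024739241413666523
```

View pics/pre2.png

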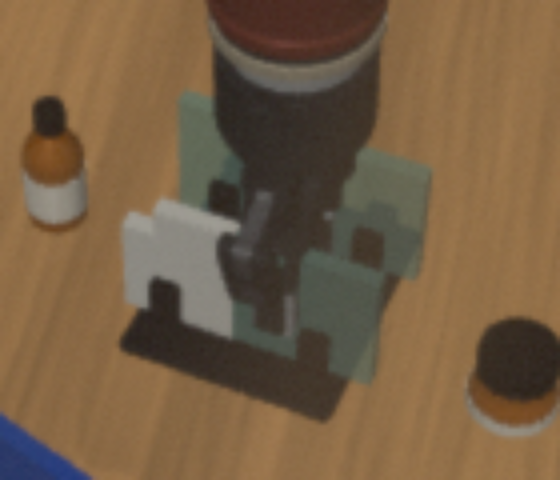

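Emit:
move_arm:
  hand: [0, 0, 0, 0, 0, 0]
  dp:
    - [0, 0, 0]
    - [0, 0, 0]
    - [0, 0, 0]
    - [0, 0, 0]
    - [0, 0, 0]
    - [0, 0, -0.02]
  spin: [0, 0, 0, 0, 0, 0]

```text
time_s: 7.2
position: [0.4826, -0.0601, 0.0734]
ee_rot: [0.097, 0.995, 0.0, -0.011]
wrist_force: [0.1, 1.1, -2.6]
opening: 0.0093
grip_force: 58.4
```

Emit:
move_arm:
  hand: [0, 0, 0, 0, 0, 0, 0, 0]
  dp:
    - [0, 0, -0.06]
    - [0, 0, -0.1]
    - [0, 0, -0.12]
    - [0, 0, -0.12]
    - [0, 0, -0.12]
    - [0, 0, -0.12]
    - [0, 0, -0.12]
    - [0, 0, -0.12]
  spin: [0, 0, 0, 0, 0, 0, 0, 0]

```text
time_s: 8.2
position: [0.4874, -0.0612, 0.2954]
ee_rot: [0.097, 0.995, -0.0, -0.011]
wrist_force: [0.2, -0.8, -2.3]
opening: 0.0094
grip_force: 58.6
```

```bash
python3 -c "
from h import *
go([.31,.33,.2])
s=robot.grab_frame('side'); save(s,'lift.png')"
```

```text
t 8.2 pos [ 0.4874 -0.0612  0.2954] yaw -11.09 tilt [-0.021  0.002 -1.   ] q [-0.28 -0.12  1.79 -0.    1.49 -1.66] op 0.0094
  dp total [0.989 1.4   0.399] rows 8.799657933219395
```

View pics/lift.png

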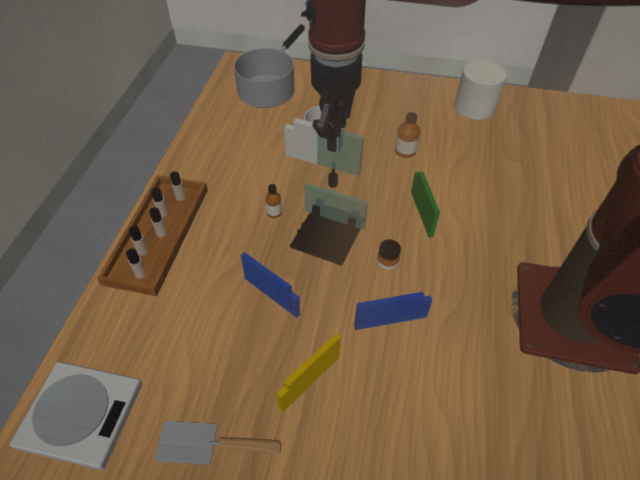

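Emit:
move_arm:
  hand: [0, 0, 0, 0, 0, 0, 0, 0, 0]
  dp:
    - [0.06, 0.09, 0]
    - [0.11, 0.156, 0.02]
    - [0.12, 0.17, 0.04]
    - [0.12, 0.17, 0.04]
    - [0.12, 0.17, 0.04]
    - [0.12, 0.17, 0.04]
    - [0.12, 0.17, 0.04]
    - [0.12, 0.17, 0.04]
    - [0.1, 0.13, 0.02]
  spin: [0, 0, 0, 0, 0, 0, 0, 0, 0]

```text
time_s: 9.38
position: [0.3091, 0.3304, 0.2278]
ee_rot: [0.096, 0.995, -0.0, -0.011]
wrist_force: [0.0, 0.0, -1.8]
opening: 0.0092
grip_force: 58.6
```

```bash
python3 -c "
from h import *
go([.31,.33,.12])
s=robot.grab_frame('side')
for rc in [(340,340),(405,280),(320,430),(390,430),(440,280)]: print(rc,on_z(s,rc,0).round(3))"
```

```text
t 9.375 pos [0.3091 0.3304 0.2278] yaw -11.02 tilt [-0.022  0.002 -1.   ] q [ 0.63 -0.18  1.97  0.01  1.36 -0.75] op 0.0092
  dp total [-0.013  0.     0.431] rows 2.155733083121
(340, 340) [0.426 0.15  0.   ]
(405, 280) [0.504 0.293 0.   ]
(320, 430) [0.266 0.071 0.   ]
(390, 430) [0.256 0.211 0.   ]
(440, 280) [0.489 0.35  0.   ]
```

Emit:
move_arm:
  hand: [0, 0, 0, 0, 0, 0]
  dp:
    - [0, 0, 0.15]
    - [0, 0, 0.19]
    - [0, 0, 0.19]
    - [0, 0, 0.11]
    - [0, 0, 0.008]
    - [0, 0, 0]
  spin: [0, 0, 0, 0, 0, 0]

```text
time_s: 10.18
position: [0.3078, 0.3299, 0.0675]
ee_rot: [0.097, 0.995, 0.001, -0.01]
wrist_force: [0.3, 0.2, -1.6]
opening: 0.0096
grip_force: 59.1
```

Emit:
move_arm:
  hand: [0, 0, 0]
  dp:
    - [0, 0, 0.012]
    - [0, 0, 0.008]
    - [0, 0, 0.004]
  spin: [0, 0, 0]

```text
time_s: 10.55
position: [0.3076, 0.3302, 0.0618]
ee_rot: [0.097, 0.995, 0.001, -0.01]
wrist_force: [-3.8, -2.4, 13.4]
opening: 0.0095
grip_force: 61.6
```

Emit:
move_arm:
  hand: [0.4, 0.4, 0.4, 0.4, 0.4, 0.4, 0.4]
  dp:
    - [0, 0, 0]
    - [0, 0, 0]
    - [0, 0, 0]
    - [0, 0, -0.05]
    - [0, -0.05, 0]
    - [0, -0.05, 0]
    - [0, 0, 0]
  spin: [0, 0, 0, 0, 0, 0, 0]

```text
time_s: 11.42
position: [0.3017, 0.3037, 0.0726]
ee_rot: [0.097, 0.995, -0.0, -0.011]
wrist_force: [-0.4, -0.6, 0.8]
opening: 0.0341
grip_force: 0.3
```

```bash
python3 -c "
from h import *
go([.31,.33,.07])
s=robot.grab_frame('side'); t=robot.grab_frame('top')
a=cv2.resize(s['pixels'][250:450,330:530],None,fx=2,fy=2);b=cv2.resize(t['pixels'][270:400,110:240],(400,400))
cv2.imwrite('pics/tip1.png',np.hstack([a,b])[:,:,::-1])"
```

```text
t 11.425 pos [0.3017 0.3037 0.0726] yaw -11.15 tilt [-0.022  0.001 -1.   ] q [ 0.59 -0.03  2.16  0.02  1.03 -0.79] op 0.0341
  dp total [-0.012  0.11   0.01 ] rows 0.5544828974993299
```

View pics/tip1.png

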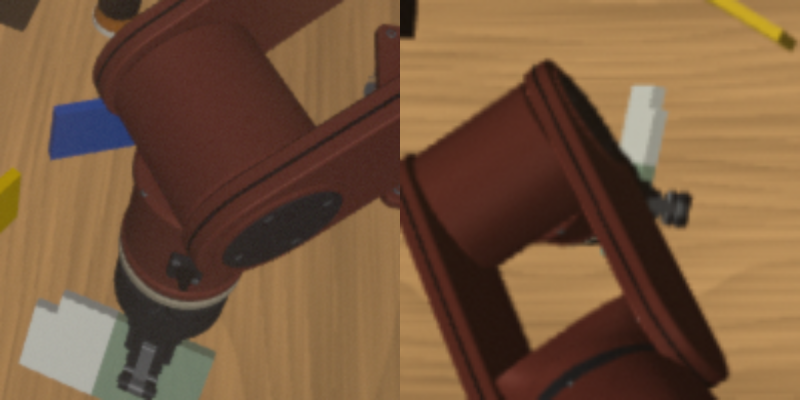

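Emit:
move_arm:
  hand: [0.4, 0.4, 0.4, 0.4, 1, 1, 1, 1]
  dp:
    - [0, -0.028, 0.024]
    - [0, -0.028, 0.024]
    - [0, -0.02, 0.03]
    - [0, -0.02, 0.02]
    - [0, 0, 0]
    - [0, 0, 0]
    - [0, 0, -0.05]
    - [0, 0, -0.2]
  spin: [0, 0, 0, 0, 0, 0, 0, 0]

```text
time_s: 12.52
position: [0.2965, 0.2801, 0.1097]
ee_rot: [0.097, 0.995, -0.002, -0.013]
wrist_force: [0.8, 0.3, 1.6]
opening: 0.0855
grip_force: 0.0
```

```bash
python3 -c "
from h import *
go([.31,.33,.07])
s=robot.grab_frame('side'); t=robot.grab_frame('top')
a=cv2.resize(s['pixels'][300:480,320:500],(400,400));b=cv2.resize(t['pixels'][270:370,130:230],(400,400))
cv2.imwrite('pics/flat1.png',np.hstack([a,b])[:,:,::-1])"
```

```text
t 12.525 pos [0.2965 0.2801 0.1097] yaw -11.08 tilt [-0.027 -0.001 -1.   ] q [ 0.55 -0.14  2.18  0.01  1.13 -0.83] op 0.0855
  dp total [-0.019  0.207  0.157] rows 1.3035772546138076
```

View pics/flat1.png

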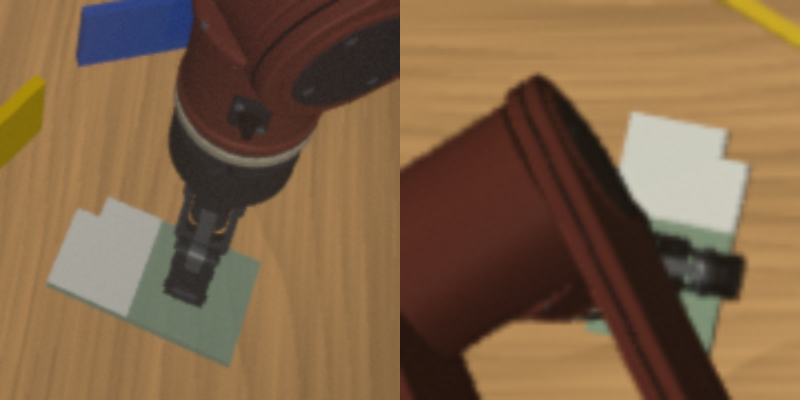

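```bash
python3 - <<'E'
from h import *
s=robot.grab_frame('side'); t=robot.grab_frame('top')
S=lambda u,v:on_z(s,(300+.45*v,320+.45*u),.01)
T=lambda u,v:on_z(t,(270+.25*v,130+(u-400)*.25),.01)
# slab (x,z) -> observed
obs=[((70,0),S(48,284)),((-70,0),S(231,357)),((-70,80),S(259,263)),((8,0),S(128,317)),((8,80),S(167,225)),
((70,0),T(631,113)),((70,62),T(727,130)),((52,80),T(748,163)),((-70,80),T(713,350)),((8,80),T(735,236)),((8,0),T(652,218))]
A=np.array([[x/1e3,-z/1e3] for (x,z),_ in obs]); B=np.array([o[:2] for _,o in obs])
# in plane: u along x, n: slab z = -n
a0,b0=A.mean(0),B.mean(0); U,_,V=np.linalg.svd((A-a0).T@(B-b0)); Rm=(U@V).T
print('heading',np.degrees(np.arctan2(Rm[1,0],Rm[0,0])),'det',np.linalg.det(Rm))
print('resid mm',((B-b0)-(A-a0)@Rm.T).round(4).tolist())
g=Rm@(np.array([-.005,-.04])-a0)+b0; print('grasp',g)
go([*g,.11]); go([*g,.02])
E
```

```text
heading -11.471409205071422 det 1.0000000000000002
resid mm [[-0.0001, 0.0049], [0.0009, -0.0], [0.0019, 0.0062], [-0.0003, 0.0036], [-0.0041, 0.0074], [0.0008, 0.0014], [0.0012, 0.0005], [0.0014, 0.0011], [0.0045, -0.0008], [-0.0012, 0.0006], [-0.005, -0.0249]]
grasp [0.31257702 0.28316676]
t 12.725 pos [0.2998 0.2822 0.1126] yaw -11.08 tilt [-0.018  0.005 -1.   ] q [ 0.55 -0.15  2.18  0.01  1.12 -0.83] op 0.0858
  dp total [-0.05   0.014  0.01 ] rows 0.2623857266945548
t 12.725 pos [0.2998 0.2822 0.1126] yaw -11.08 tilt [-0.018  0.005 -1.   ] q [ 0.55 -0.15  2.18  0.01  1.12 -0.83] op 0.0858
  dp total [-0.056  0.013  0.37 ] rows 1.8704934071358792
```

Emit:
move_arm:
  hand: [1, 1, 1, 1, 1, 1]
  dp:
    - [0, 0, -0.2]
    - [-0.06, -0.13, -0.15]
    - [-0.08, -0.18, -0.12]
    - [-0.08, -0.18, -0.12]
    - [-0.08, -0.18, -0.1]
    - [-0.07, -0.18, -0.07]
  spin: [0, 0, 0, 0, 0, 0]

```text
time_s: 13.48
position: [0.3526, 0.0532, 0.2996]
ee_rot: [0.096, 0.995, 0.0, -0.011]
wrist_force: [1.6, 0.7, -0.8]
opening: 0.0855
grip_force: 0.0
```

```bash
python3 - <<'E'
from h import *
s=robot.grab_frame('side'); t=robot.grab_frame('top'); save(s,'s9.png'); save(t,'t9.png')
a=cv2.resize(s['pixels'][340:480,310:450],(400,400),interpolation=cv2.INTER_CUBIC);b=cv2.resize(t['pixels'][280:370,140:230],(400,400),interpolation=cv2.INTER_CUBIC)
cv2.imwrite('pics/flat2.png',np.hstack([a,b])[:,:,::-1])
E
```

```text
(no output)
```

View pics/flat2.png

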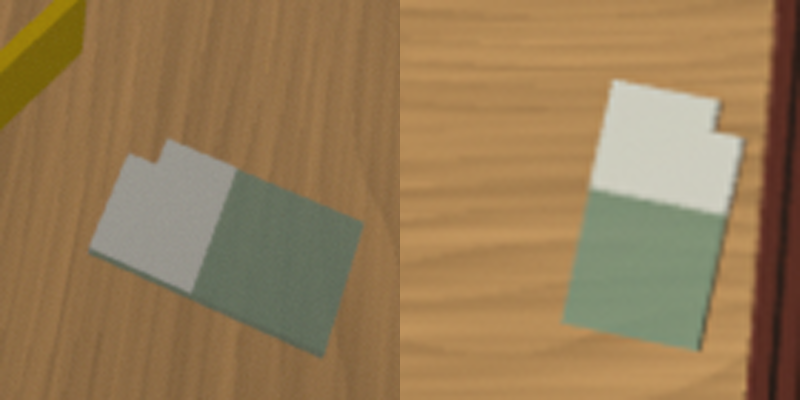

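```bash
python3 - <<'E'
from h import *
s=robot.grab_frame('side'); t=robot.grab_frame('top')
S=lambda u,v:on_z(s,((v+.5)*.35-.5+340,(u+.5)*.35-.5+310),.01)
T=lambda u,v:on_z(t,((v+.5)*.225-.5+280,(u-399.5)*.225-.5+140),.01)
obs=[((70,0),S(90,249)),((-70,0),S(324,350)),((-70,80),S(362,222)),((8,0),S(192,292)),((8,80),S(238,169)),((70,62),S(129,153)),((52,80),S(168,139)),
((70,0),T(612,80)),((70,62),T(720,99)),((52,80),T(741,139)),((-70,80),T(697,349)),((-70,0),T(563,322)),((8,80),T(724,215)),((8,0),T(590,190))]
for sl in (slice(0,7),slice(7,14),slice(0,14)):
  A=np.array([[x/1e3,-z/1e3] for (x,z),_ in obs[sl]]); B=np.array([o[:2] for _,o in obs[sl]])
  a0,b0=A.mean(0),B.mean(0); U,_,V=np.linalg.svd((A-a0).T@(B-b0)); Rm=(U@V).T
  print('heading',np.degrees(np.arctan2(Rm[1,0],Rm[0,0])).round(2),'rms',np.std((B-b0)-(A-a0)@Rm.T).round(4))
  g=Rm@(np.array([-.005,-.04])-a0)+b0; print('grasp',g.round(4))
go([*g,.08])
E
```

```text
heading -11.86 rms 0.0007
grasp [0.3136 0.2866]
heading -11.84 rms 0.0009
grasp [0.3147 0.2859]
heading -11.85 rms 0.0009
grasp [0.3142 0.2862]
t 13.675 pos [0.3524 0.0542 0.2985] yaw -11.26 tilt [-0.023  0.003 -1.   ] q [-0.07 -0.48  2.07  0.    1.58 -1.45] op 0.0853
  dp total [0.311 0.882 0.88 ] rows 6.42039096532055
```

Emit:
move_arm:
  hand: [1, 1, 1, 1, 1, 1, 1, 1]
  dp:
    - [0.03, 0.08, 0.06]
    - [0.055, 0.16, 0.15]
    - [0.055, 0.16, 0.15]
    - [0.055, 0.16, 0.15]
    - [0.055, 0.16, 0.15]
    - [0.06, 0.162, 0.15]
    - [0, 0, 0.06]
    - [0, 0, 0]
  spin: [0.007, 0, 0, 0, 0, 0, 0, 0]

```text
time_s: 14.68
position: [0.314, 0.2865, 0.0812]
ee_rot: [0.101, 0.995, -0.001, -0.013]
wrist_force: [0.0, -1.5, -0.3]
opening: 0.0855
grip_force: 0.0
```

```bash
python3 - <<'E'
from h import *
for i in range(3):
    go([.3142,.2862,.03]); robot.grab_frame('top')
E
```

```text
t 14.675 pos [0.314  0.2865 0.0812] yaw -11.55 tilt [-0.026 -0.    -1.   ] q [ 0.54 -0.05  2.16  0.01  1.05 -0.83] op 0.0855
  dp total [-0.006  0.     0.205] rows 1.0232167950272393
t 14.725 pos [0.3155 0.2866 0.0826] yaw -11.63 tilt [-0.023  0.001 -1.   ] q [ 0.54 -0.05  2.16  0.01  1.05 -0.83] op 0.0856
  dp total [-0.    -0.002  0.21 ] rows 1.0518852997374726
t 14.775 pos [0.3166 0.2867 0.0836] yaw -11.7 tilt [-0.021  0.003 -1.   ] q [ 0.54 -0.05  2.15  0.01  1.05 -0.83] op 0.0859
  dp total [ 0.004 -0.004  0.214] rows 1.0725530785216029
```

Emit:
move_arm:
  hand: [1, 1, 1, 1]
  dp:
    - [0.008, -0.003, 0.08]
    - [0, 0, 0.08]
    - [0, 0, 0.07]
    - [0, 0, 0]
  spin: [0.001, 0, 0, 0]

```text
time_s: 15.32
position: [0.3135, 0.2859, 0.026]
ee_rot: [0.104, 0.995, 0.0, -0.011]
wrist_force: [0.4, -0.5, 0.2]
opening: 0.0856
grip_force: 0.0
```

```bash
python3 - <<'E'
from h import *
for i in range(2):
    go([.3142,.2862,.01]); print(robot.sense()['wrist_force']); robot.grab_frame('top')
E
```

```text
t 15.325 pos [0.3135 0.2859 0.026 ] yaw -11.9 tilt [-0.022  0.002 -1.   ] q [ 0.54  0.06  2.18  0.02  0.92 -0.83] op 0.0856
  dp total [-0.004  0.002  0.064] rows 0.3193728646838877
[ 0.40383216 -0.47313213  0.1967363 ]
t 15.375 pos [0.3141 0.2863 0.0266] yaw -11.89 tilt [-0.02   0.003 -1.   ] q [ 0.54  0.06  2.18  0.02  0.92 -0.83] op 0.0855
  dp total [-0.002 -0.     0.066] rows 0.3319460196758789
[-0.07011477  0.79767989  0.36855358]
```

Aligned; descend in small steps watching the force.

Emit:
move_arm:
  hand: [1, 1, 1]
  dp:
    - [0, 0, 0.02]
    - [0, 0, 0.02]
    - [0, 0, 0]
  spin: [0, 0, 0]

```text
time_s: 15.8
position: [0.3128, 0.2865, 0.0154]
ee_rot: [0.103, 0.995, -0.0, -0.011]
wrist_force: [0.0, -0.5, 0.1]
opening: 0.0852
grip_force: 0.0
```

Emit:
move_arm:
  hand: [1, 1, 1]
  dp:
    - [0, 0, 0.014]
    - [0, 0, 0.01]
    - [0, 0, 0]
  spin: [0, 0, 0]

```text
time_s: 16.18
position: [0.3127, 0.2866, 0.0094]
ee_rot: [0.103, 0.995, -0.0, -0.011]
wrist_force: [0.1, 0.2, -0.4]
opening: 0.0853
grip_force: 0.0
```

Emit:
move_arm:
  hand: [1, 0, 0, 0, 0]
  dp:
    - [0, 0, 0.006]
    - [0, 0, 0]
    - [0, 0, 0]
    - [0, 0, 0]
    - [0, 0, 0]
  spin: [0, 0, 0, 0, 0]

```text
time_s: 16.8
position: [0.3131, 0.2868, 0.0088]
ee_rot: [0.103, 0.995, 0.0, -0.011]
wrist_force: [-1.0, -1.0, 5.3]
opening: 0.0779
grip_force: 73.1
```

Emit:
move_arm:
  hand: [0, 0, 0, 0, 0, 0]
  dp:
    - [0, 0, -0.02]
    - [0, 0, -0.04]
    - [0, 0, -0.06]
    - [0, 0, -0.08]
    - [0, 0, -0.08]
    - [0, 0, 0]
  spin: [0, 0, 0, 0, 0, 0]

```text
time_s: 17.55
position: [0.3161, 0.2875, 0.0805]
ee_rot: [0.103, 0.995, 0.002, -0.009]
wrist_force: [-0.2, 0.0, -3.0]
opening: 0.0777
grip_force: 72.9
```

Holding (−3 N). Continue up to 0.30 m.

Emit:
move_arm:
  hand: [0, 0, 0, 0, 0, 0, 0, 0, 0, 0]
  dp:
    - [0, 0, -0.08]
    - [0, 0, -0.12]
    - [0, 0, -0.12]
    - [0, 0, -0.14]
    - [0, 0, -0.14]
    - [0, 0, -0.12]
    - [0, 0, -0.12]
    - [0, 0, -0.08]
    - [0, 0, 0]
    - [0, 0, 0]
  spin: [0, 0, 0, 0, 0, 0, 0, 0, 0, 0]

```text
time_s: 18.8
position: [0.3188, 0.2856, 0.3066]
ee_rot: [0.103, 0.995, -0.0, -0.012]
wrist_force: [-0.2, 0.3, -2.8]
opening: 0.078
grip_force: 73.5
```

```bash
python3 - <<'E'
from h import *
go([.31,.28,.31])
s=robot.grab_frame('side'); save(s,'end.png')
E
```

```text
t 18.8 pos [0.3188 0.2856 0.3066] yaw -11.8 tilt [-0.023  0.001 -1.   ] q [ 0.54 -0.29  1.92  0.01  1.53 -0.83] op 0.078
  dp total [ 0.03  -0.029 -0.013] rows 0.21909067675222693
```

View pics/end.png

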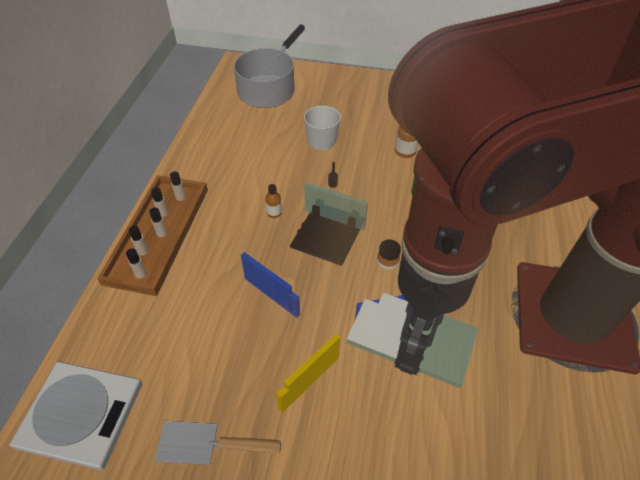

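```bash
python3 -c "
from cell import robot
print(robot.sign_off())"
```

```text
the job is handed in; nothing more can be done
None
```

The notched slab is held still about 0.30 m above the table, nearly flat with its frosted face up; I laid it down on the table and regrasped it across its long edges at the clear half because the interface cannot tilt the tool, the last picture shows the plain slab and the bystanders in view in place, and the job is handed in with no verdict returned.

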